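Pack the tote and hang it up

TASK

Put the dark red abrasive roll that stands to the right of the vice into the open front compartment of the plywood tote and, with the tote still standing on the worktop, slide its red cover fully shut over the roll. Then lift the tote by its handle bar and hang it by the bar on both hooks of the stand, roll inside and cover shut, and let go. Do not tip the tote far over, and leave the tin and the cap near the vice and the blue-topped bottle at the left where they are.

Things in the scene. Friction and masses are not known exactly. Their poses are not given: they have to be found in the camera images.
- tote: Loose plywood tote, 0.5 to 0.7 kg, 172 (x) x 216 (y) x 132 (z) mm; origin: centre of underside. Box walls 58 mm high. Along y over its middle a dark handle bar, 14 mm thick (x), z 112 to 132 mm, on end uprights at y +-104 mm; free below it down to z = 62 mm for y +-100 mm. Half at -x (near the robot): roll compartment at -y, closed deck at +y where the cover parks. Half at +x: open tray, not used.
- tote_bar (a point): Middle of the underside of the tote's handle bar, 112 mm above the tote's underside; axes as the tote's. The bar's top is 20 mm above this point.
- tote_well (a point): Centre of the inner floor of the roll's compartment, 6 mm above the tote's underside; axes as the tote's. Inside 66 mm (x) by 102 mm (y), 52 mm deep; the cover's thin rails along y beside it (x = +-37.5 mm) reach 63 mm above this floor. The handle bar's near face is 40 mm to +x, its top 126 mm above this floor.
- cover (a joint): Slide of the tote's red cover along the tote's y axis: 0 = fully shut over the compartment (end stop), 0.104 = fully open, parked over the deck at +y (end stop). Cover plate 70 x 106 x 4 mm, its top 66 mm above the tote's underside. Light friction (under 1 N); it stays where it is left.
- cover_ridge (a point): Centre of the top of the black push ridge across the middle of the red cover: 46 mm (tote x) by 12 mm (tote y), 19 mm high above the cover plate, its top 85 mm above the tote's underside. Axes as the tote's. Pushed along the tote's -y it shuts the cover.
- stand: Fixed dark steel hook stand; origin: under its post, on the worktop. Post 24 x 36 mm; cross bar 150 mm long (y), top 262 mm high; two bright round prongs 10 mm thick at y = +-55 mm run to -x (towards the robot), dip to a level seat and turn up: tips at x = -144 mm, 263 mm high. Inner parts of the prongs are 257 mm high. Base plate x -45 to +75, y +-80 mm, 12 mm high.
- seat (a point): Middle between the two prongs' seats, at the height of the seats' top (240 mm above the worktop, stand x = -110 mm); axes as the stand's. A bar hung along y has its underside here. Level seats run from x = -18 to +18 mm; the tips rise 23 mm above; the post's face is 98 mm to +x.
- roll: Loose dark red abrasive roll standing upright, a cylinder 52 mm across and 49 mm high, 0.06 to 0.13 kg, right of the vice. Origin: centre of its underside.
- bench_vice: Fixed blue bench vice between the tote and the roll, about 120 mm wide and 150 mm deep with its handle, 133 mm high; carry things over it. Far to the right (about 0.35 m ahead, 0.6 m to the right of the robot) tall handpieces stand in a rack, up to 0.42 m high: keep the arm clear of them.
- tin: Round green tin in front of the vice, 78 mm across, 30 mm high; a bystander. Origin: centre of the underside.
- cap: Pale ribbed plastic cap beyond the roll, on the worktop, 49 mm across, 38 mm high; a bystander. Origin: centre of the underside.
- bottle: Blue bottle with a blue top at the left, 58 mm across, 205 mm high; a bystander. Origin: centre of the underside.
Not all that is in view belongs to the job. Leave any turquoise or yellow look-alike of the roll alone.

How it is judged:
On the way, in this order (a step that is already met when the one before it is completed fails the run):
1. the roll lies in the front compartment and is let go, the cover still open, the tote standing on the worktop (x of roll in the frame of tote_well between -0.03 and 0.03 m and y of roll in the frame of tote_well between -0.045 and 0.045 m and z of roll in the frame of tote_well between -0.008 and 0.03 m and height (world z) of tote below 0.012 m and angle between tote's own z axis and vertical below 0.1 rad and value of joint cover above 0.06 m and contact force between the fingers and roll below 0.1 N), for 0.2 s.
2. the cover is fully shut over the roll while the tote stands on the worktop (x of roll in the frame of tote_well between -0.03 and 0.03 m and y of roll in the frame of tote_well between -0.045 and 0.045 m and z of roll in the frame of tote_well between -0.008 and 0.03 m and height (world z) of tote below 0.012 m and angle between tote's own z axis and vertical below 0.1 rad and value of joint cover below 0.005 m), for 0.2 s.
3. the tote hangs by its handle bar on the stand's hooks (x of tote_bar in the frame of seat between -0.03 and 0.03 m and y of tote_bar in the frame of seat between -0.033 and 0.033 m and z of tote_bar in the frame of seat between -0.01 and 0.014 m and angle between tote's own z axis and vertical below 0.25 rad and contact force between tote and stand above 3 N), for 0.2 s.
At the end, for the whole second after the job is handed in: The tote hangs at rest but for slight sway (under 0.1 m/s, 1 rad/s), bar on both prongs: bar middle within 30 mm along, 33 mm across, -10 to +14 mm in height of the seat point, level within 0.25 rad, borne by the stand; roll in the front compartment, cover within 7 mm of shut, robot off it (all of step 3 and x of roll in the frame of tote_well between -0.03 and 0.03 m and y of roll in the frame of tote_well between -0.045 and 0.045 m and z of roll in the frame of tote_well between -0.01 and 0.035 m and value of joint cover below 0.007 m and linear speed of tote below 0.1 m/s and angular speed of tote below 1 rad/s and contact force between each of the arm, the fingers and tote below 0.1 N); the robot touches nothing.
It fails at once if the tote is tilted more than about 35 degrees (angle between tote's own z axis and vertical above 0.6 rad).
It fails at once if the tin, the cap or the bottle is moved by more than 40 mm (distance of any of tin, cap, bottle from where it was at the start of the episode above 0.04 m).
It also fails if it takes over 72 s, if anything falls off the work surface, if the arm or the gripper's body presses on something with over 40 N, if the wrist force passes 120 N, or if a joint passes its speed limit or range.

ROBOT

A 6-joint arm with a two-finger parallel gripper is mounted at the origin on a cart in front of the work surface, level with it; the furniture and walls round the work are solid. World frame = base frame: x ahead of the robot, y to its left, z up, the work surface at z = 0. Lengths are in m, angles in rad, forces in N, time in s.
With the tool pointing down it reaches from about 0.325 to 0.85 m from the base axis. Payload 15.5 kg.
Tool frame: the origin (TCP) lies at the very end of the fingers, on their centre line; the grasp point (between the pads) lies 19 mm behind it; z points along the fingers, y is the line along which they close (so a half turn about z gives the same grasp; the last joint's range is limited). The gripper opens to 91 mm and grips with 3 to 60 N. Pads are 32 mm wide; open, the fingers measure 118 mm over their backs; the gripper's body (76 mm by 178 mm) begins 60 mm behind the grasp point.
Start: joints at [-1.204, 0.494, 1.345, -0, 1.302, -0.096], TCP at [0.278, -0.56, 0.214] pointing down, gripper open.
Joint ranges: [-2.91, 2.91], [-0.82, 2.16], [0.22, 2.67], [-1.22, 4.37], [0.12, 2.79], [-3.08, 3.08]. Speed limits (rad/s): [1.89, 1.89, 2.57, 3.01, 3.01, 3.01].

INTERFACE

Orientations are given as a rotation vector (axis times angle).
In Python, from station import sense, capture, finish_job, cut_out gives the robot as it stands.
- The arm moves only by the tool send_rows, never from a script. Its argument "increments" is a list of rows, each a list of 7 numbers: the shift along the tool's x, y, z in units of 80 mm (1.0 is 80 mm), then the turn, a rotation vector about the tool's x, y, z in units of 180 degrees (1.0 is 180 degrees), then the closure, from 0 (fully open) to 1 (shut). A call has 1 to 8 rows; each row is the pose to reach, as a shift and turn from the pose commanded when the call began, along the tool's axes at that moment, turning the shorter way round; what a row does not reach only later rows make up. A row lasts 1/8 s, in which the tool goes at most 62.5 mm and 10.7 degrees, less where a joint would pass 70% of its speed; a pose out of reach is approached as far as the arm can. A call with a number of a shift or a turn outside -1 to 1 is refused whole. A call with a gripper value outside its range is refused whole. The fingers move at their own pace and stop on an object; "force" is the grip in N (left out, the last holds). Time passes only in rows, so rows that repeat a pose let the fingers close. It gives the time, the measured TCP pose, the force, the opening and the grip force at its end, in the units of the state.
- sense(): the state, without advancing time (a new reading comes with each control period).
- capture(name): name is "side" or "top" or "wrist"; returns a dict with "frame" (420x560x3 uint8, red, green, blue), "K" (3x3 intrinsics, pixels), "k1" (the pictures are not rectified: a ray, as slopes to the right and down, at radius r is drawn at 1 + k1 r^2 times it, then the intrinsics apply), "eye" and "rotation" of the camera in the world; the wrist camera has in their place "tool_from_camera" (4x4, takes a point from camera to tool coordinates, whose origin is the TCP and whose axes are the flange's). Camera axes: x right, y down, z forward; pixel columns grow to the right and rows downward; lengths in m; the calibration is good to about 2 mm. A picture is of the moment at which its call begins: read the wrist's pose just before it. There is no depth.
- finish_job(): hands the job in; it is judged then, once.
Trained networks look in the newest picture that a camera, given by its name, has taken for a name from the list of things; names that differ only in an ending like _2 or _b are one class to them, and where a whole thing is asked for, a point or a joint stands for the part that bears it (a point fixed in the world has none). Each returns a list of dicts, best first, with "score" (0 to 1); they miss things now and then, are a little off and sometimes report something else, mostly with a low value. They report only what shows in the picture. A call takes as long as a camera call. They do not tell look-alikes from the thing itself.
- cut_out(target, camera): "region" (420x560 bool, what is visible of it) and "bbox" ([left, top, right, bottom] in pixels, round what is visible of it).
The state is a dict: "t": time; "q": joint angles; "joint_vel": joint speeds; "tau": joint torques, N m; "position": TCP position; "orientation": TCP orientation; "force": force on the tool from outside, world axes, zero at the start; "moment": the same for the moment, N m; "width": finger opening in m; "gripper_force": force on a finger pad.
Only numpy, scipy, OpenCV 4.12 (cv2) and the standard library are available. Lean on these libraries where they do the work, as an engineer would, in place of code of your own. Each camera call takes 0.05 s, during which the arm holds its last target. There are 200 camera calls.

## Working session

There is one attempt and no reset: what is moved stays moved. The work goes in short steps, Python scripts to look and compute and a tool call to move; the robot and the scene stay as the last step left them, time stands still between calls to the robot, and variables do not carry over. Pictures are saved under pics/ and viewed, at most 10 in all, crops included, and the job is handed in when it is done.

Besides the shell and the picture viewer there is one more tool, called after "Emit:" by a JSON object that holds its "api" and its "payload". send_rows: Moves the arm, as the interface text tells. Its arguments: {"type":"object","properties":{"increments":{"type":"array"},"force":{"type":"number"}},"required":["increments"]}

```bash
mkdir -p pics; ls
cat > h.py <<'E'
import numpy as np, cv2
from station import *
from scipy.spatial.transform import Rotation as R
def ray(c,u,v,eye=None,rot=None):
    K=np.array(c['K']);k=c['k1']
    d=np.array([(u-K[0,2])/K[0,0],(v-K[1,2])/K[1,1]]);x=d.copy()
    for _ in range(30): x=d/(1+k*(x@x))
    eye=np.array(c['eye']) if eye is None else eye; rot=np.array(c['rotation']) if rot is None else rot
    return eye, rot@np.array([x[0],x[1],1])
def atz(c,u,v,z,**k):
    e,d=ray(c,u,v,**k); return e+d*(z-e[2])/d[2]
def proj(c,P,eye=None,rot=None):
    K=np.array(c['K']);eye=np.array(c['eye']) if eye is None else eye; rot=np.array(c['rotation']) if rot is None else rot
    p=(np.atleast_2d(P)-eye)@rot; s=p[:,:2]/p[:,2:]; s=s*(1+c['k1']*(s**2).sum(1,keepdims=True))
    return s*[K[0,0],K[1,1]]+[K[0,2],K[1,2]]
def save(n,f): cv2.imwrite('pics/'+n+'.png',cv2.cvtColor(np.ascontiguousarray(f),cv2.COLOR_RGB2BGR))
E
python3 - <<'E'
from h import *
s=sense();print(s['position'],s['orientation'],s['width'])
for n in ['top','side']:
    c=capture(n);save(n,c['frame']);print(n,np.round(c['eye'],3),np.round(c['rotation'],3).tolist(),c['K'],c['k1'])
    for o in ['roll','tote','cover','cover_ridge','stand','tin','cap','bottle','bench_vice']:
        print(o,[(round(d['score'],2),np.round(d['bbox']).tolist()) for d in cut_out(o,n)[:4]])
E
```

```text
pics
[ 0.27833303 -0.55919478  0.21336591] [-3.05709476e+00 -7.18695367e-01  3.00241359e-04] 0.09118827473404681
top [0.438 0.038 1.11 ] [-2.165, 2.142, -0.183] [[383.78235407   0.         279.57007927]
 [  0.         383.78235407 208.22621931]
 [  0.           0.           1.        ]] -0.0709318274050056
roll [(0.81, [379.0, 277.0, 402.0, 293.0]), (0.56, [387.0, 241.0, 411.0, 260.0]), (0.53, [353.0, 246.0, 371.0, 262.0])]
tote [(0.88, [168.0, 219.0, 255.0, 295.0])]
cover [(0.93, [174.0, 260.0, 218.0, 293.0])]
cover_ridge [(0.94, [175.0, 267.0, 220.0, 292.0]), (0.7, [348.0, 243.0, 368.0, 260.0]), (0.26, [166.0, 221.0, 260.0, 295.0])]
stand [(0.85, [208.0, 112.0, 278.0, 180.0]), (0.67, [133.0, 147.0, 166.0, 181.0])]
tin [(0.75, [264.0, 269.0, 294.0, 293.0])]
cap [(0.77, [357.0, 212.0, 374.0, 232.0])]
bottle [(0.82, [133.0, 146.0, 170.0, 181.0])]
bench_vice [(0.35, [212.0, 109.0, 275.0, 180.0])]
side [-0.782 -0.398  0.816] [-1.697, 1.221, -0.806] [[539.62570332   0.         280.29358188]
 [  0.         539.62570332 211.52500697]
 [  0.           0.           1.        ]] 0.0726684702219672
roll [(0.97, [371.0, 299.0, 390.0, 326.0]), (0.77, [382.0, 281.0, 405.0, 307.0]), (0.61, [342.0, 279.0, 360.0, 302.0])]
tote [(0.67, [249.0, 245.0, 255.0, 268.0])]
cover []
cover_ridge []
stand [(0.94, [250.0, 162.0, 304.0, 238.0])]
tin [(0.75, [253.0, 278.0, 279.0, 299.0])]
cap [(0.78, [353.0, 268.0, 375.0, 286.0])]
bottle [(0.56, [183.0, 171.0, 206.0, 206.0])]
bench_vice []
```

```bash
sed -i "s/np.array(c\['rotation'\])/R.from_rotvec(c['rotation']).as_matrix()/" h.py
python3 - <<'E'
import cv2
f=cv2.imread('pics/top.png')[100:310,120:430]; cv2.imwrite('pics/topc.png',cv2.resize(f,None,fx=2.55,fy=2.55,interpolation=cv2.INTER_CUBIC))
E
```

```text
(no output)
```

View pics/topc.png

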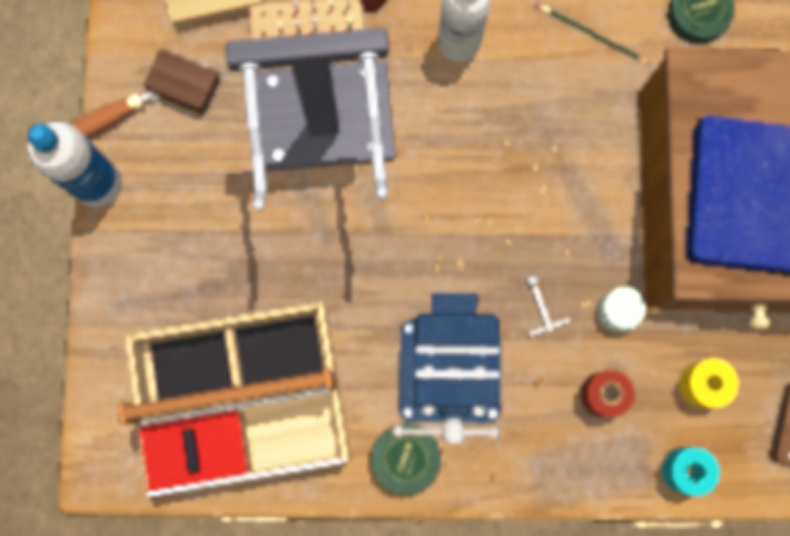

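View pics/side.png

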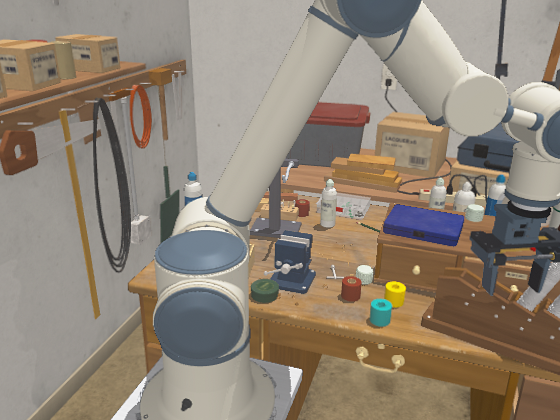

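Both pictures show the roll candidates in the full top picture: dark red at (358,254), yellow at (399,250), turquoise at (391,285). Another dark red thing lies at the back, about (267,100) in the top picture and (302,207) in the side one. I choose the one at (358,254), right of the vice. The tote is at about (212,258), the prong tips at (222,180) and (269,175), and the cap at (364,221).

Run:
```python
from h import *
from scipy.optimize import least_squares
c=capture('top'); f=c['frame']
def fit(P,uv,x0):
    uv=np.array(uv)/2.55+[120,100]-0.3
    P=np.array(P,float)
    def w(p):
        a=p[2];return np.c_[p[0]+P[:,0]*np.cos(a)-P[:,1]*np.sin(a),p[1]+P[:,0]*np.sin(a)+P[:,1]*np.cos(a),P[:,2]]
    r=least_squares(lambda p:(proj(c,w(p))-uv).ravel(),x0);print(np.round(r.x,4),np.round(r.fun,1))
# tote
fit([[-.086,.108,.058],[-.086,-.108,.058],[.086,-.108,.058],[.086,.108,.058],[0,.108,.132],[0,-.108,.132]],[(148,493),(346,462),(322,304),(127,338),(122,412),(333,380)],[.3,.2,0])
fit([[-.144,.055,.263],[-.144,-.055,.263],[-.045,.08,.012],[-.045,-.08,.012]],[(260,205),(381,193),(268,170),(395,158)],[.6,.2,0])
for o,h in [('roll',.049),('tin',.03),('cap',.038)]:
    for d in cut_out(o,'top')[:3]:
        b=d['bbox'];print(o,round(d['score'],2),np.round(atz(c,(b[0]+b[2])/2,(b[1]+b[3])/2,h*.6),3))
print(atz(c,358.5,254,.045))
cr=np.hstack([cv2.resize(f[y-22:y+22,x-22:x+22],(260,260)) for x,y in [(358,254),(399,250),(391,285)]]);save('cand',cr)
```

```text
[0.4625 0.1982 0.172 ] [-0.4  0.9  1.2  0.2  1.  -0.3 -0.1 -1.2 -1.6  0.6 -0.  -0.4]
[0.7775 0.1111 0.0936] [-0.1 -0.6  1.1  0.3 -2.8 -0.   1.6  0.4]
roll 0.83 [ 0.475 -0.208  0.029]
roll 0.77 [ 0.486 -0.321  0.029]
roll 0.77 [ 0.384 -0.298  0.029]
tin 0.57 [0.398 0.015 0.018]
cap 0.49 [0.726 0.4   0.023]
cap 0.48 [ 0.559 -0.231  0.023]
[ 0.47172148 -0.20403742  0.045     ]
```

View pics/cand.png

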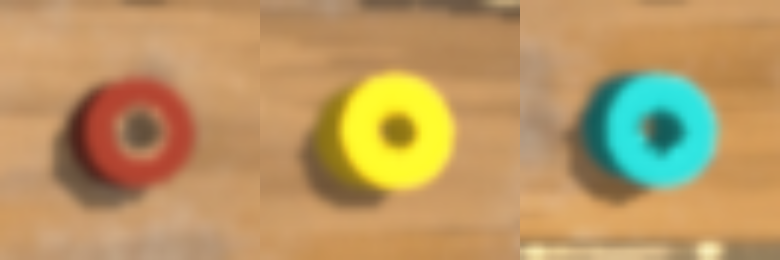

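The left crop is the dark red roll right of the vice, with its hole centre at about (359.7,254). That is the one I'll grasp. First I compute the moves to a point above it.

```bash
cat > plan.py <<'E'
from h import *
def tool(yaw): return (R.from_euler('z',yaw)*R.from_euler('x',np.pi))
def plan(way,yaw,pos=None,rot=None,lim=.078):
    """way: world waypoints; prints final row per call, split so each axis <80 mm"""
    s=sense(); pos=s['position'] if pos is None else pos; rot=R.from_rotvec(s['orientation']) if rot is None else rot
    T=tool(yaw)
    for w in way:
        first=True
        while first or np.abs(np.array(w)-pos).max()>1e-4:
            d=rot.inv().apply(np.array(w)-pos); k=min(1,lim/np.abs(d).max()) if np.abs(d).max()>0 else 1
            t=(rot.inv()*T).as_rotvec()/np.pi
            pos=pos+rot.apply(d*k)
            print(np.round(np.r_[d*k/.08,t],3).tolist(),' -> ',np.round(pos,3)); rot=T; first=False
E
python3 - <<'E'
from plan import *
plan([[.30,-.49,.22],[.468,-.207,.20]],.172)
E
```

```text
[0.628, -0.658, -0.076, -0.0, -0.0, 0.092]  ->  [ 0.3  -0.49  0.22]
[0.834, -0.975, 0.078, 0.0, 0.0, 0.0]  ->  [ 0.352 -0.402  0.214]
[0.834, -0.975, 0.078, 0.0, 0.0, 0.0]  ->  [ 0.405 -0.313  0.208]
[0.834, -0.975, 0.078, 0.0, 0.0, 0.0]  ->  [ 0.457 -0.225  0.201]
[0.172, -0.201, 0.016, 0.0, 0.0, 0.0]  ->  [ 0.468 -0.207  0.2  ]
```

Emit:
{"api": "send_rows", "payload": {"increments": [[0.63,-0.66,-0.08,0,0,0.092,0],[0.63,-0.66,-0.08,0,0,0.092,0],[0.63,-0.66,-0.08,0,0,0.092,0]]}}

```text
t: 1.58
position: [0.3004, -0.4893, 0.2207]
orientation: [3.129, 0.274, 0.0]
force: [0.0, -0.8, 0.1]
width: 0.0913
gripper_force: 0.0
```

Emit:
{"api": "send_rows", "payload": {"increments": [[0.42,-0.49,0.04,0,0,0,0],[0.83,-0.98,0.08,0,0,0,0],[0.83,-0.98,0.08,0,0,0,0]]}}

```text
t: 1.95
position: [0.353, -0.3994, 0.2137]
orientation: [-3.128, -0.279, 0.0]
force: [0.5, -0.2, 0.7]
width: 0.0914
gripper_force: 0.0
```

Emit:
{"api": "send_rows", "payload": {"increments": [[0.42,-0.49,0.04,0,0,0,0],[0.83,-0.98,0.08,0,0,0,0],[0.83,-0.98,0.08,0,0,0,0]]}}

```text
t: 2.33
position: [0.405, -0.3113, 0.2073]
orientation: [-3.129, -0.278, 0.0]
force: [-0.0, -0.6, 0.4]
width: 0.0914
gripper_force: 0.0
```

Emit:
{"api": "send_rows", "payload": {"increments": [[0.42,-0.49,0.04,0,0,0,0],[0.83,-0.98,0.08,0,0,0,0],[0.83,-0.98,0.08,0,0,0,0],[0.83,-0.98,0.08,0,0,0,0]]}}

```text
t: 2.82
position: [0.456, -0.2253, 0.2011]
orientation: [3.129, 0.272, 0.0]
force: [-0.9, -0.5, -1.2]
width: 0.0911
gripper_force: 0.0
```

```bash
cat >> h.py <<'E'
def wrist():
    s=sense(); c=capture('wrist'); T=np.array(c['tool_from_camera']); Rt=R.from_rotvec(s['orientation']).as_matrix()
    c['eye']=s['position']+Rt@T[:3,3]; c['rotation']=R.from_matrix(Rt@T[:3,:3]).as_rotvec(); return c
E
python3 - <<'E'
from plan import *
s=sense();print(s['position'],s['orientation'],s['force'],s['t'])
c=wrist();save('w1',c['frame'])
print(c['eye'],proj(c,[.470,-.207,.049]))
for d in cut_out('roll','wrist'):
    b=d['bbox'];print(d['score'],b,atz(c,(b[0]+b[2])/2,(b[1]+b[3])/2,.045), np.array(c['frame'])[d['region']].mean(0))
    m=d['region'].astype(np.uint8)
E
```

```text
[ 0.45595215 -0.22532219  0.20114594] [3.12909872e+00 2.72271932e-01 1.53109124e-04] [-0.93685156 -0.50264052 -1.16610855] 2.825
[ 0.52778596 -0.21363308  0.37196581] [[263.11349666 169.37636869]]
0.95 [350.4, 143.4, 411.5, 200.8] [ 0.48586373 -0.31479579  0.045     ] [227.1370047  211.49764943   0.67293486]
0.71 [235.0, 134.1, 291.6, 194.8] [ 0.4738287  -0.20634884  0.045     ] [171.16067048  70.89165985  39.96320523]
0.71 [311.0, 224.2, 365.2, 279.9] [ 0.40111621 -0.29262952  0.045     ] [ 14.48818221 166.09153416 154.41125913]
```

View pics/w1.png

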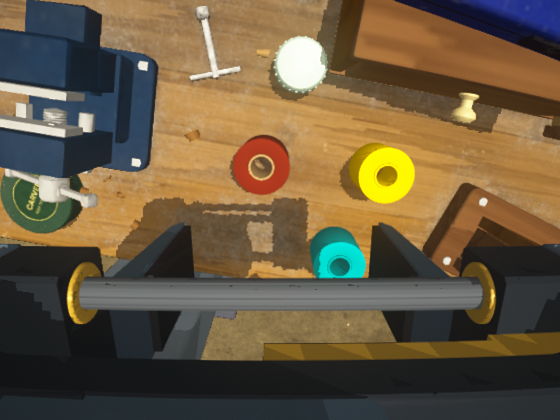

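The wrist view shows the red roll at (262,166), yellow at (382,173) and turquoise at (338,252), with the tin at the lower left. This confirms the roll at about (0.471, -0.2065).

Run:
```python
from plan import *
plan([[.471,-.2065,.128],[.471,-.2065,.02]],.172)
```

```text
[0.23, -0.201, 0.914, 0.0, -0.0, -0.0]  ->  [ 0.471 -0.206  0.128]
[-0.0, 0.0, 0.975, 0.0, 0.0, 0.0]  ->  [ 0.471 -0.206  0.05 ]
[-0.0, -0.0, 0.375, 0.0, 0.0, 0.0]  ->  [ 0.471 -0.206  0.02 ]
```

Emit:
{"api": "send_rows", "payload": {"increments": [[0.23,-0.2,0.6,0,0,0,0],[0.23,-0.2,0.91,0,0,0,0],[0.23,-0.2,0.91,0,0,0,0]]}}

```text
t: 3.3
position: [0.4701, -0.2054, 0.1271]
orientation: [-3.128, -0.27, 0.004]
force: [-0.2, -0.8, 0.8]
width: 0.0911
gripper_force: 0.0
```

Emit:
{"api": "send_rows", "payload": {"increments": [[0,0,0.5,0,0,0,0],[0,0,0.98,0,0,0,0],[0,0,0.98,0,0,0,0]]}}

```text
t: 3.68
position: [0.4703, -0.2054, 0.0493]
orientation: [-3.128, -0.27, 0.004]
force: [0.4, -0.4, 0.1]
width: 0.0911
gripper_force: 0.0
```

Emit:
{"api": "send_rows", "payload": {"increments": [[0,0,0.37,0,0,0,0],[0,0,0.37,0,0,0,0],[0,0,0.37,0,0,0,1],[0,0,0.37,0,0,0,1],[0,0,0.37,0,0,0,1],[0,0,0.37,0,0,0,1],[0,0,0.37,0,0,0,1],[0,0,0.37,0,0,0,1]], "force": 20}}

```text
t: 4.68
position: [0.4713, -0.205, 0.0205]
orientation: [3.13, 0.271, 0.0]
force: [-0.6, 0.7, 6.2]
width: 0.0509
gripper_force: 20.0
```

Emit:
{"api": "send_rows", "payload": {"increments": [[0,0,-0.4,0,0,0,1],[0,0,-0.98,0,0,0,1],[0,0,-0.98,0,0,0,1]]}}

```text
t: 5.05
position: [0.4727, -0.2058, 0.1014]
orientation: [3.127, 0.271, 0.006]
force: [0.6, -0.7, -1.8]
width: 0.0511
gripper_force: 20.0
```

Emit:
{"api": "send_rows", "payload": {"increments": [[0,0,-0.5,0,0,0,1],[0,0,-0.98,0,0,0,1],[0,0,-0.98,0,0,0,1]]}}

```text
t: 5.42
position: [0.4722, -0.2055, 0.1787]
orientation: [3.128, 0.271, 0.004]
force: [0.1, -0.9, -1.7]
width: 0.0512
gripper_force: 20.0
```

Emit:
{"api": "send_rows", "payload": {"increments": [[0,0,-0.5,0,0,0,1],[0,0,-0.9,0,0,0,1],[0,0,-0.9,0,0,0,1],[0,0,-0.9,0,0,0,1]]}}

```text
t: 5.92
position: [0.4706, -0.2046, 0.2474]
orientation: [-3.129, -0.271, 0.003]
force: [-0.4, -0.6, -0.6]
width: 0.0512
gripper_force: 20.0
```

Run:
```python
from plan import *
print(sense()['force'])
plan([[.42,.05,.25]],.172)
```

```text
[-0.39815878 -0.56849946 -0.56201969]
[-0.023, -0.975, -0.008, -0.0, 0.001, 0.0]  ->  [ 0.455 -0.128  0.248]
[-0.024, -0.975, -0.01, 0.0, 0.0, 0.0]  ->  [ 0.44  -0.052  0.249]
[-0.024, -0.975, -0.01, 0.0, 0.0, 0.0]  ->  [0.425 0.025 0.25 ]
[-0.008, -0.319, -0.003, 0.0, 0.0, 0.0]  ->  [0.42 0.05 0.25]
```

Emit:
{"api": "send_rows", "payload": {"increments": [[-0.02,-0.5,0,0,0,0,1],[-0.02,-0.98,0,0,0,0,1],[-0.02,-0.98,0,0,0,0,1]]}}

```text
t: 6.3
position: [0.4548, -0.1258, 0.2476]
orientation: [-3.128, -0.274, 0.004]
force: [0.4, -1.0, -1.5]
width: 0.0512
gripper_force: 20.0
```

Emit:
{"api": "send_rows", "payload": {"increments": [[-0.02,-0.5,0,0,0,0,1],[-0.02,-0.98,0,0,0,0,1],[-0.02,-0.98,0,0,0,0,1]]}}

```text
t: 6.68
position: [0.4403, -0.0497, 0.248]
orientation: [-3.129, -0.274, 0.003]
force: [0.1, -0.5, -1.4]
width: 0.0511
gripper_force: 20.0
```

Emit:
{"api": "send_rows", "payload": {"increments": [[-0.02,-0.5,0,0,0,0,1],[-0.02,-0.98,0,0,0,0,1],[-0.02,-0.98,0,0,0,0,1]]}}

```text
t: 7.05
position: [0.4258, 0.0267, 0.2484]
orientation: [-3.129, -0.274, 0.002]
force: [-0.8, 0.0, -1.3]
width: 0.0513
gripper_force: 20.0
```

Emit:
{"api": "send_rows", "payload": {"increments": [[-0.01,-0.3,0,0,0,0,1],[-0.01,-0.3,0,0,0,0,1],[-0.01,-0.3,0,0,0,0,1],[-0.01,-0.3,0,0,0,0,1]]}}

```text
t: 7.55
position: [0.4215, 0.0486, 0.2489]
orientation: [3.13, 0.27, -0.0]
force: [0.6, -0.3, -0.5]
width: 0.0513
gripper_force: 20.0
```

Run:
```python
from plan import *
s=sense();print(s['position'],s['orientation'],s['t'])
c=wrist();np.save('w2.npy',c,allow_pickle=True);save('w2',c['frame'])
for o in ['tote','cover','cover_ridge','roll']:
  for d in cut_out(o,'wrist')[:2]:print(o,d['score'],d['bbox'])
```

```text
[0.42145089 0.04860532 0.24892191] [ 3.12983893e+00  2.69679268e-01 -3.98748108e-04] 7.55
tote 0.59 [0.4, 16.2, 252.4, 202.9]
cover 0.84 [34.3, 125.9, 146.5, 198.4]
cover_ridge 0.75 [34.7, 129.9, 142.5, 198.9]
roll 0.91 [519.0, 219.9, 558.3, 261.8]
roll 0.83 [225.9, 193.3, 342.4, 328.8]
```

View pics/w2.png

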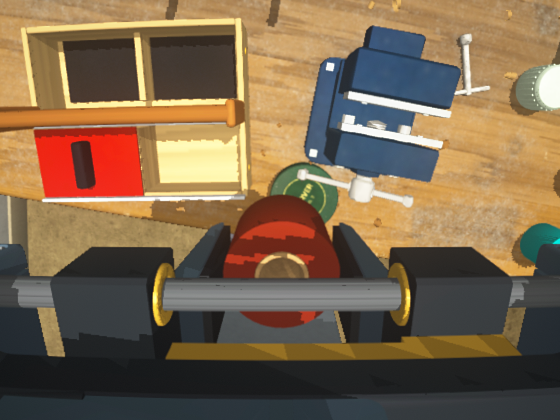

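The wrist view shows the roll held upright at (283,262). The tote is at the upper left: red cover over (37–143, 126–198), ridge centre (84,165), bar end (240,113), and the open compartment at (193,160). I'll fit the tote pose to these points.

```bash
cat > fit.py <<'E'
from plan import *
from scipy.optimize import least_squares
def fit(c,P,uv,x0,shoe=True):
    P=np.array(P,float);uv=np.array(uv,float)
    def w(p):
        a=p[2];return np.c_[p[0]+P[:,0]*np.cos(a)-P[:,1]*np.sin(a),p[1]+P[:,0]*np.sin(a)+P[:,1]*np.cos(a),P[:,2]]
    r=least_squares(lambda p:(proj(c,w(p))-uv).ravel(),x0,loss='soft_l1');print('fit',np.round(r.x,4),np.round((proj(c,w(r.x))-uv).ravel(),1)); return r.x
E
python3 - <<'E'
from fit import *
c=np.load('w2.npy',allow_pickle=True).item()
p=fit(c,[[.086,-.108,.058],[.086,.108,.058],[-.012,0,.066],[-.082,0,.066],[-.047,.053,.085],[0,-.108,.132],[-.08,-.102,.006],[-.082,.106,.066]],
 [(247,19),(24,30),(138,126),(143,195),(84,165),(241,113),(239,183),(47,198)],[.4625,.1982,.172])
T=R.from_euler('z',p[2])
well=T.apply([-.047,-.051,.006])+[p[0],p[1],0];print(well)
rel=T.apply([-.051,-.051,0])+[p[0],p[1],0]
plan([[rel[0],rel[1],.25],[rel[0],rel[1],.11],[rel[0],rel[1],.030]],p[2])
E
```

```text
fit [0.4627 0.197  0.1797] [-0.7 -0.7  0.3 -3.3  0.3  0.8  2.4  1.2 -3.3  1.1 -0.6  1.  10.5 -1.5
 -0.1 -1. ]
[0.42556413 0.13845739 0.006     ]
[0.174, -0.975, -0.01, 0.0, -0.0, -0.002]  ->  [0.422 0.128 0.25 ]
[0.021, -0.114, -0.001, 0.0, 0.0, 0.0]  ->  [0.422 0.138 0.25 ]
[0.0, -0.0, 0.975, 0.0, 0.0, 0.0]  ->  [0.422 0.138 0.172]
[0.0, -0.0, 0.775, 0.0, 0.0, 0.0]  ->  [0.422 0.138 0.11 ]
[0.0, -0.0, 0.975, 0.0, 0.0, 0.0]  ->  [0.422 0.138 0.032]
[0.0, -0.0, 0.025, 0.0, 0.0, 0.0]  ->  [0.422 0.138 0.03 ]
```

Emit:
{"api": "send_rows", "payload": {"increments": [[0.1,-0.5,0,0,0,0,1],[0.17,-0.98,0,0,0,0,1],[0.17,-0.98,0,0,0,0,1]]}}

```text
t: 8.18
position: [0.4209, 0.1308, 0.2491]
orientation: [-3.129, -0.275, -0.0]
force: [-0.4, -0.9, -0.7]
width: 0.051
gripper_force: 20.0
```

Emit:
{"api": "send_rows", "payload": {"increments": [[0.02,-0.11,0.4,0,0,0,1],[0.02,-0.11,0.98,0,0,0,1],[0.02,-0.11,0.98,0,0,0,1]]}}

```text
t: 8.55
position: [0.4193, 0.1371, 0.1689]
orientation: [3.129, 0.271, -0.009]
force: [-1.4, 0.6, -0.2]
width: 0.0514
gripper_force: 20.0
```

Emit:
{"api": "send_rows", "payload": {"increments": [[0,0,0.4,0,0,0,1],[0,0,0.78,0,0,0,1],[0,0,0.78,0,0,0,1],[0,0,0.78,0,0,0,1]]}}

```text
t: 9.05
position: [0.4222, 0.1379, 0.11]
orientation: [-3.13, -0.271, -0.003]
force: [0.1, -0.5, -0.8]
width: 0.051
gripper_force: 20.0
```

Run:
```python
from fit import *
s=sense();print(s['position'],s['orientation'],s['t'],s['force'])
c=wrist();np.save('w3.npy',c,allow_pickle=True);save('w3',c['frame'])
p=[.4627,.197,.1797];T=R.from_euler('z',p[2])
P=T.apply([[-.014,0,.058],[-.014,-.102,.058],[0,-.108,.132],[0,.108,.132]])+[p[0],p[1],0];print(proj(c,P))
```

```text
[0.42217527 0.13790597 0.10998964] [-3.12977061e+00 -2.70651503e-01 -2.78930585e-03] 9.05 [ 0.11612974 -0.5312071  -0.80779388]
[[198.54540689 166.75641331]
 [360.87159582 165.75923978]
 [414.12218717 160.83421264]
 [-74.23087138 166.44006841]]
```

View pics/w3.png

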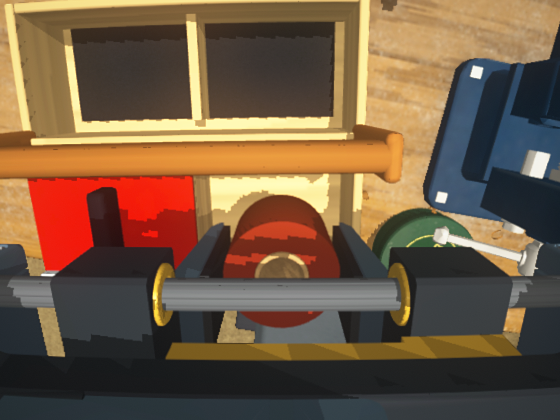

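The compartment spans about x=195 to 347 at row 185. The bar end is at (403,157), against a prediction of (414,161). I'll check the y centring with an enlarged crop.

Run:
```python
from fit import *
c=np.load('w3.npy',allow_pickle=True).item()
f=c['frame'][110:270,180:420];save('w3c',cv2.resize(f,None,fx=3.3,fy=3.3,interpolation=cv2.INTER_CUBIC))
p=[.4627,.197,.1797];T=R.from_euler('z',p[2])
P=T.apply([[-.014,-.108,.058],[.086,-.108,.058],[-.047,-.051,.058],[-.014,-.102,.006],[-.0095,-.102,.069]])+[p[0],p[1],0];print(proj(c,P))
print(proj(c,[[.4222,.1379,z] for z in (.09,.058,.006)]))
```

```text
[[370.36413986 165.73065024]
 [378.56920514  -7.90902845]
 [280.01268859 216.51308273]
 [346.41357886 154.96315369]
 [365.1777573  161.21355766]]
[[279.65918878 238.98494644]
 [279.91136049 221.51119417]
 [280.20481278 201.19796354]]
```

View pics/w3c.png

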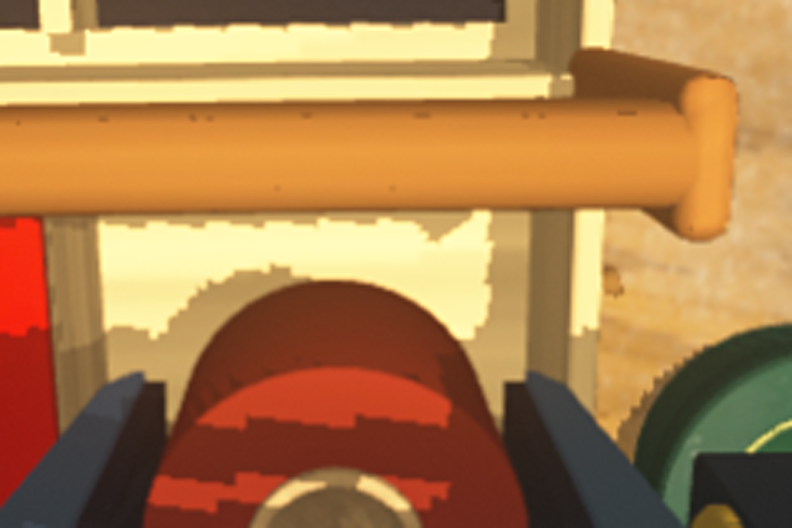

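The floor centre is at about x=275 and the tool's axis at about 280, so the tote sits about 4 mm further along +y. I shift by that and descend.

Emit:
{"api": "send_rows", "payload": {"increments": [[0,-0.05,0,0,0,0,1],[0,-0.05,0.3,0,0,0,1],[0,-0.05,0.6,0,0,0,1],[0,-0.05,0.8,0,0,0,1],[0,-0.05,0.8,0,0,0,1]]}}

```text
t: 9.72
position: [0.4202, 0.142, 0.0441]
orientation: [3.13, 0.271, -0.002]
force: [0.2, -0.4, -1.2]
width: 0.0514
gripper_force: 20.0
```

Emit:
{"api": "send_rows", "payload": {"increments": [[0,0,0.1,0,0,0,1],[0,0,0.2,0,0,0,1],[0,0,0.2,0,0,0,1]]}}

```text
t: 10.1
position: [0.4203, 0.1419, 0.028]
orientation: [3.13, 0.271, -0.001]
force: [-0.3, 0.8, -0.7]
width: 0.0513
gripper_force: 20.0
```

Emit:
{"api": "send_rows", "payload": {"increments": [[0,0,0,0,0,0,0.28],[0,0,0,0,0,0,0.28],[0,0,0,0,0,0,0.28],[0,0,0,0,0,0,0.28]]}}

```text
t: 10.6
position: [0.4205, 0.1419, 0.0284]
orientation: [-3.13, -0.271, -0.0]
force: [-0.7, 0.4, -0.4]
width: 0.0658
gripper_force: 0.0
```

Emit:
{"api": "send_rows", "payload": {"increments": [[0,0,-0.3,0,0,0,0.28],[0,0,-0.9,0,0,0,0.28],[0,0,-0.9,0,0,0,0.28]]}}

```text
t: 10.98
position: [0.4221, 0.1422, 0.1029]
orientation: [-3.129, -0.271, -0.008]
force: [0.5, -0.3, -0.8]
width: 0.0658
gripper_force: 0.0
```

Emit:
{"api": "send_rows", "payload": {"increments": [[0,0,-0.5,0,0,0,0.28],[0,0,-0.9,0,0,0,0.28],[0,0,-0.9,0,0,0,0.28],[0,0,-0.9,0,0,0,0.28]]}}

```text
t: 11.48
position: [0.42, 0.1418, 0.1715]
orientation: [3.13, 0.271, -0.001]
force: [0.2, 0.4, 0.0]
width: 0.0657
gripper_force: 0.0
```

Run:
```python
from fit import *
s=sense();print(s['position'],s['orientation'],s['t'],s['force'])
c=wrist();np.save('w4.npy',c,allow_pickle=True);save('w4',c['frame'])
p=[.463,.201,.1797];T=R.from_euler('z',p[2])
P=T.apply([[-.047,.053,.085],[-.047,-.051,.055],[0,-.108,.132]])+[p[0],p[1],0];print(proj(c,P))
for o in ['cover_ridge','cover','roll']:
  for d in cut_out(o,'wrist')[:2]:print(o,d['score'],d['bbox'])
```

```text
[0.42001213 0.14179342 0.17153676] [ 3.12977319e+00  2.70945912e-01 -1.47188459e-03] 11.475 [0.20238707 0.4261101  0.0404673 ]
[[141.75255713 200.07152626]
 [280.72046011 190.04292179]
 [377.62031292 141.08017468]]
cover_ridge 0.77 [85.9, 156.5, 222.5, 234.6]
cover 0.89 [82.4, 151.4, 224.7, 235.2]
roll 0.56 [250.5, 157.7, 316.5, 225.1]
```

View pics/w4.png

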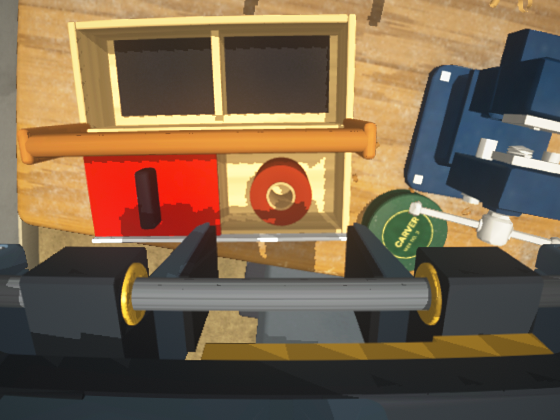

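The roll stands in the compartment at (281,192). The cover is still open, with its ridge at (147,199). Next I straddle the ridge and push.

Run:
```python
from fit import *
p=[.4635,.1995,.1797];T=R.from_euler('z',p[2])
A=T.apply([[-.047,.053,.0],[-.047,-.064,0]])+[p[0],p[1],0]
plan([[A[0][0],A[0][1],.165],[A[0][0],A[0][1],.095],[A[0][0],A[0][1],.073],[A[1][0],A[1][1],.073]],p[2])
```

```text
[0.052, -0.975, 0.061, 0.0, 0.001, -0.002]  ->  [0.411 0.219 0.167]
[0.018, -0.301, 0.019, 0.0, 0.0, 0.0]  ->  [0.408 0.243 0.165]
[0.0, -0.0, 0.875, 0.0, 0.0, 0.0]  ->  [0.408 0.243 0.095]
[0.0, -0.0, 0.275, 0.0, 0.0, 0.0]  ->  [0.408 0.243 0.073]
[-0.0, 0.975, 0.0, 0.0, 0.0, 0.0]  ->  [0.422 0.167 0.073]
[-0.0, 0.488, 0.0, 0.0, 0.0, 0.0]  ->  [0.429 0.128 0.073]
```

Emit:
{"api": "send_rows", "payload": {"increments": [[0.05,-0.5,0.06,0,0,0,0.56],[0.05,-0.98,0.06,0,0,0,0.56],[0.05,-0.98,0.06,0,0,0,0.56]]}}

```text
t: 12.05
position: [0.4103, 0.2215, 0.1669]
orientation: [-3.13, -0.275, 0.001]
force: [-0.3, 0.1, -0.6]
width: 0.041
gripper_force: 0.0
```

Emit:
{"api": "send_rows", "payload": {"increments": [[0.02,-0.3,0.02,0,0,0,0.56],[0.02,-0.3,0.02,0,0,0,0.56],[0.02,-0.3,0.4,0,0,0,0.56],[0.02,-0.3,0.9,0,0,0,0.56],[0.02,-0.3,0.9,0,0,0,0.56]]}}

```text
t: 12.68
position: [0.4069, 0.2422, 0.0938]
orientation: [3.128, 0.27, -0.008]
force: [0.2, -1.4, 0.4]
width: 0.0403
gripper_force: 0.0
```

Emit:
{"api": "send_rows", "payload": {"increments": [[0,0,0.15,0,0,0,0.56],[0,0,0.27,0,0,0,0.67],[0,0,0.27,0,0,0,0.67],[0,0,0.27,0,0,0,0.67]]}}

```text
t: 13.18
position: [0.4086, 0.2438, 0.0743]
orientation: [-3.13, -0.271, -0.001]
force: [-0.8, -0.2, -0.2]
width: 0.0305
gripper_force: 0.0
```

Emit:
{"api": "send_rows", "payload": {"increments": [[0,0.1,0,0,0,0,0.67],[0,0.22,0,0,0,0,0.67],[0,0.36,0,0,0,0,0.67],[0,0.5,0,0,0,0,0.67],[0,0.65,0,0,0,0,0.67],[0,0.8,0,0,0,0,0.67],[0,0.98,0,0,0,0,0.67]]}}

```text
t: 14.05
position: [0.422, 0.1656, 0.0739]
orientation: [-3.13, -0.271, 0.0]
force: [0.3, 0.8, 0.2]
width: 0.0299
gripper_force: 0.5
```

Emit:
{"api": "send_rows", "payload": {"increments": [[0,0.12,0,0,0,0,0.67],[0,0.24,0,0,0,0,0.67],[0,0.34,0,0,0,0,0.67],[0,0.42,0,0,0,0,0.67],[0,0.48,0,0,0,0,0.67],[0,0.48,0,0,0,0,0.67]]}}

```text
t: 14.8
position: [0.4284, 0.1284, 0.0739]
orientation: [3.13, 0.271, -0.0]
force: [0.5, -0.7, -0.1]
width: 0.03
gripper_force: 0.0
```

Emit:
{"api": "send_rows", "payload": {"increments": [[0,0.03,0,0,0,0,0.67],[0,0.05,0,0,0,0,0.67],[0,0.05,0,0,0,0,0.67]]}}

```text
t: 15.18
position: [0.4291, 0.1247, 0.0739]
orientation: [3.13, 0.271, -0.0]
force: [-1.0, 2.8, -0.6]
width: 0.0305
gripper_force: 0.9
```

Emit:
{"api": "send_rows", "payload": {"increments": [[0,-0.05,0,0,0,0,0.67],[0,-0.08,-0.4,0,0,0,0.6],[0,-0.08,-0.98,0,0,0,0.6],[0,-0.08,-0.98,0,0,0,0.6]]}}

```text
t: 15.68
position: [0.4296, 0.1315, 0.1549]
orientation: [-3.13, -0.272, -0.008]
force: [0.6, 0.1, -0.2]
width: 0.0363
gripper_force: 0.0
```

Emit:
{"api": "send_rows", "payload": {"increments": [[-0.2,0.1,-0.5,0,0,0,0.5],[-0.3,0.1,-0.98,0,0,0,0.5],[-0.3,0.1,-0.98,0,0,0,0.5],[-0.3,0.1,-0.98,0,0,0,0.5]]}}

```text
t: 16.18
position: [0.4054, 0.119, 0.2298]
orientation: [3.13, 0.271, -0.002]
force: [-0.7, 0.1, -0.9]
width: 0.0455
gripper_force: 0.0
```

Run:
```python
from fit import *
s=sense();print(s['position'],s['orientation'],s['t'],s['force'])
c=wrist();np.save('w5.npy',c,allow_pickle=True);save('w5',c['frame'])
p=[.4635,.1995,.1797];T=R.from_euler('z',p[2])
P=T.apply([[-.047,-.051,.085],[-.012,.002,.066],[0,-.108,.132],[0,.108,.132],[.086,-.108,.058],[.086,.108,.058]])+[p[0],p[1],0];print(proj(c,P))
for o in ['cover_ridge','cover']:
  for d in cut_out(o,'wrist')[:2]:print(o,d['score'],d['bbox'])
```

```text
[0.40543457 0.11903873 0.22977366] [ 3.12972118e+00  2.71110132e-01 -1.55156068e-03] 16.175 [-0.72459323  0.08569791 -0.93249175]
[[260.0651774  162.37943614]
 [202.67878377 121.73061049]
 [333.44426213 107.69589171]
 [ 43.73854392 112.18159392]
 [324.01232605   7.16336535]
 [ 82.11422718  12.8182507 ]]
cover_ridge 0.9 [211.0, 120.9, 327.8, 195.3]
cover 0.64 [211.8, 119.9, 325.8, 197.7]
```

View pics/w5.png

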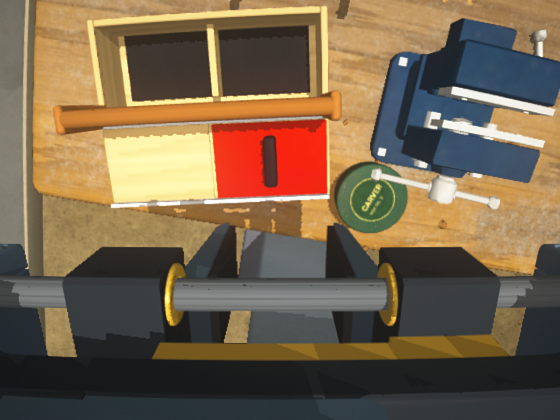

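The red cover now lies over the compartment, from x=213 to 328 up to the right wall, with the ridge at (270,161). The push ended at about 2.8 N on the stop. The tote has turned a little, so I refit it and plan the bar grasp.

Run:
```python
from fit import *
c=np.load('w5.npy',allow_pickle=True).item()
p=fit(c,[[.086,-.108,.058],[.086,.108,.058],[-.012,.002,.066],[-.082,.002,.066],[-.082,-.104,.066],[-.047,-.051,.085],[0,-.108,.132],[0,.108,.132]],
 [(327,7),(89,21),(212.5,124),(217,198),(328,196),(269,161),(337,106),(61,119)],[.46,.2,.18])
yaw=p[2]+np.pi/2
s=sense();print(s['q'])
for y in (p[2]+np.pi/2,p[2]-np.pi/2):
    print('yaw',y); 
    plan([[p[0],p[1],.23],[p[0],p[1],.15],[p[0],p[1],.105]],y)
```

```text
fit [0.4624 0.1919 0.2109] [ 2.2 -0.9 -1.2 -1.5 -1.4  0.4  0.3  0.3 -0.6 -1.7  0.9  2.2  6.4  0.4
 -6.9  0.8]
[ 1.44073410e-01  1.89908917e-01  1.78794323e+00 -7.55225988e-06
  1.16587404e+00  1.54200068e+00]
yaw 1.7817314779124411
[0.86, -0.774, -0.007, -0.001, 0.001, -0.512]  ->  [0.462 0.192 0.23 ]
[0.0, -0.0, 0.975, 0.0, 0.0, 0.0]  ->  [0.462 0.192 0.152]
[0.0, -0.0, 0.025, 0.0, 0.0, 0.0]  ->  [0.462 0.192 0.15 ]
[0.0, -0.0, 0.562, 0.0, 0.0, 0.0]  ->  [0.462 0.192 0.105]
yaw -1.359861175677352
[0.86, -0.774, -0.007, 0.001, 0.001, 0.488]  ->  [0.462 0.192 0.23 ]
[0.0, -0.0, 0.975, 0.0, 0.0, 0.0]  ->  [0.462 0.192 0.152]
[0.0, -0.0, 0.025, 0.0, 0.0, 0.0]  ->  [0.462 0.192 0.15 ]
[0.0, -0.0, 0.562, 0.0, 0.0, 0.0]  ->  [0.462 0.192 0.105]
```

Emit:
{"api": "send_rows", "payload": {"increments": [[0.3,-0.2,0,0,0,-0.058,0.5],[0.6,-0.4,0,0,0,-0.117,0.5],[0.86,-0.71,0,0,0,-0.175,0.5],[0.86,-0.71,0,0,0,-0.233,0.5],[0.86,-0.71,0,0,0,-0.29,0.5],[0.86,-0.71,0,0,0,-0.348,0.5],[0.86,-0.71,0,0,0,-0.406,0.5],[0.86,-0.71,0,0,0,-0.464,0.5]]}}

```text
t: 17.32
position: [0.4635, 0.1868, 0.2297]
orientation: [-2.147, -2.293, 0.002]
force: [-0.4, 0.3, -0.3]
width: 0.0454
gripper_force: 0.0
```

Emit:
{"api": "send_rows", "payload": {"increments": [[0,0,0,0,0,-0.048,0.5],[0,0,0,0,0,-0.048,0.5],[0,0,0,0,0,-0.048,0.5]]}}

```text
t: 17.7
position: [0.4637, 0.1868, 0.2302]
orientation: [-1.98, -2.439, 0.001]
force: [-0.3, 0.4, -0.0]
width: 0.0459
gripper_force: 0.0
```

Run:
```python
from fit import *
s=sense();print(s['position'],s['orientation'],s['t'],s['width'])
c=wrist();np.save('w6.npy',c,allow_pickle=True);save('w6',c['frame'])
p=[.4624,.1919,.2109];T=R.from_euler('z',p[2])
P=T.apply([[-.007,0,.132],[.007,0,.132],[-.007,.05,.132],[.007,.05,.132],[-.047,-.051,.085]])+[p[0],p[1],0];print(proj(c,P))
plan([[.4634,.187,.15],[.4634,.187,.105]],p[2]+np.pi/2)
```

```text
[0.46366603 0.1867843  0.23021367] [-1.97986593e+00 -2.43855922e+00  1.12192505e-03] 17.7 0.04590534286768203
[[272.86818938 196.75227592]
 [290.98483396 196.69554364]
 [272.26970104 131.082275  ]
 [291.23162643 131.02106108]
 [231.82952592 237.4161134 ]]
[0.003, -0.003, 0.975, -0.0, 0.0, -0.001]  ->  [0.463 0.187 0.152]
[0.0, -0.0, 0.03, 0.0, 0.0, 0.0]  ->  [0.463 0.187 0.15 ]
[0.0, -0.0, 0.562, 0.0, 0.0, 0.0]  ->  [0.463 0.187 0.105]
```

View pics/w6.png

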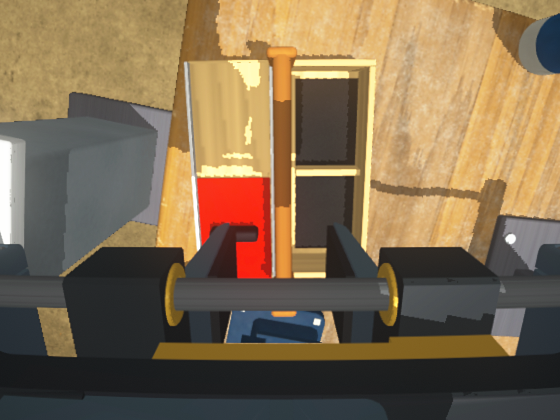

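Bar at x=273–291 in the wrist view, as predicted, midway between the fingers, and the cover is shut. I descend and grip.

Emit:
{"api": "send_rows", "payload": {"increments": [[0,0,0.5,0,0,0,0.5],[0,0,0.98,0,0,0,0.5],[0,0,0.98,0,0,0,0.5]]}}

```text
t: 18.12
position: [0.4622, 0.1864, 0.1505]
orientation: [-1.976, -2.439, 0.006]
force: [0.4, -0.1, 0.3]
width: 0.0454
gripper_force: 0.0
```

Emit:
{"api": "send_rows", "payload": {"increments": [[0,0,0.3,0,0,0,0.5],[0,0,0.58,0,0,0,0.5],[0,0,0.58,0,0,0,0.5],[0,0,0.58,0,0,0,1],[0,0,0.58,0,0,0,1],[0,0,0.58,0,0,0,1],[0,0,0.58,0,0,0,1],[0,0,0.58,0,0,0,1]], "force": 45}}

```text
t: 19.12
position: [0.4642, 0.1869, 0.1064]
orientation: [1.976, 2.442, 0.001]
force: [-0.2, -0.0, 7.1]
width: 0.0139
gripper_force: 45.0
```

Run:
```python
from fit import *
s=sense();print(s['position'],s['width'],s['gripper_force'],s['force'])
c=capture('top')
T=R.from_euler('z',.0936)
L=np.array([[x,y,z] for y in (.055,-.055) for x,z in ((-.144,.263),(-.05,.257),(-.02,.257))]+[[-.02,.075,.262],[-.02,-.075,.262],[.02,.075,.262],[.02,-.075,.262],[.075,-.08,.012]])
print(np.round((proj(c,T.apply(L)+[.7775,.1111,0])-[120,100]+.3)*2.55))
# bright prong pixels per row in top image
f=c['frame'].astype(int)
for r in range(124,180,6):
    m=np.where((f[r,205:285].min(1)>170)&(np.ptp(f[r,205:285],axis=1)<25))[0]+205; print(r,m)
```

```text
[0.46420046 0.186915   0.10640735] 0.013912035067190912 44.99976575374603 [-0.21028657 -0.03928813  7.11102581]
[[260. 203.]
 [254. 104.]
 [253.  73.]
 [384. 194.]
 [375.  95.]
 [373.  63.]
 [230.  72.]
 [395.  60.]
 [228.  31.]
 [391.  19.]
 [391.  61.]]
124 [263 264 265 266]
130 [216 217 218 219 225 226 227 228 263 264 265 266]
136 [216 217 218 219 220 264 265 266 267]
142 [217 218 219 220 264 265 266 267 268]
148 [217 218 219 220 265 266 267 268]
154 [218 219 220 221 266 267 268]
160 [219 220 221 222 227 228 229 230 266 267 268 269]
166 [219 220 221 222 267 268 269 270]
172 [220 221 222 223 268 269 270]
178 [220 221 222]
```

The bar is held (14 mm at 45 N). I plan the lift and the hang with a narrow height window: bar underside about 0.274 over the tips, then down on a diagonal.

Run:
```python
from fit import *
ys=.10; ex=np.array([np.cos(ys),np.sin(ys),0]);ey=np.array([-ex[1],ex[0],0]);G=np.array([.668,.103,0])-.005*ey
Z=lambda x,z:(G+x*ex+[0,0,z-.0056]).tolist()
plan([[.464,.187,.2684],Z(-.16,.274)],ys+np.pi/2)
print(Z(-.02,.274),Z(-.004,.25),Z(-.002,.24))
```

```text
[0.001, -0.0, -0.975, 0.0, -0.0, 0.035]  ->  [0.464 0.187 0.184]
[0.001, -0.001, -0.975, 0.0, 0.0, 0.0]  ->  [0.464 0.187 0.262]
[0.0, -0.0, -0.075, 0.0, 0.0, 0.0]  ->  [0.464 0.187 0.268]
[-0.975, 0.31, 0.0, 0.0, 0.0, 0.0]  ->  [0.496 0.112 0.268]
[-0.387, 0.123, 0.0, 0.0, 0.0, 0.0]  ->  [0.509 0.082 0.268]
[0.6485990837776737, 0.0960283108406733, 0.2684] [0.6645191504221221, 0.09762564550702255, 0.2444] [0.6665091587526781, 0.0978253123403162, 0.2344]
```

Emit:
{"api": "send_rows", "payload": {"increments": [[0,0,-0.1,0,0,0,1],[0,0,-0.2,0,0,0,1],[0,0,-0.4,0,0,0,1],[0,0,-0.4,0,0,0,1],[0,0,-0.4,0,0,0,1]]}}

```text
t: 19.8
position: [0.4635, 0.1867, 0.1376]
orientation: [-1.976, -2.442, 0.001]
force: [0.1, 0.2, -7.4]
width: 0.0139
gripper_force: 45.0
```

Emit:
{"api": "send_rows", "payload": {"increments": [[0,0,-0.15,0,0,0.01,1],[0,0,-0.4,0,0,0.02,1],[0,0,-0.65,0,0,0.03,1],[0,0,-0.85,0,0,0.035,1],[0,0,-0.85,0,0,0.035,1]]}}

```text
t: 20.42
position: [0.4644, 0.187, 0.207]
orientation: [2.107, 2.328, 0.003]
force: [1.0, 0.2, -7.5]
width: 0.0132
gripper_force: 45.0
```

Emit:
{"api": "send_rows", "payload": {"increments": [[0,0,-0.2,0,0,0,1],[0,0,-0.45,0,0,0,1],[0,0,-0.65,0,0,0,1],[0,0,-0.78,0,0,0,1],[0,0,-0.78,0,0,0,1]]}}

```text
t: 21.05
position: [0.4639, 0.1868, 0.2683]
orientation: [2.107, 2.33, 0.0]
force: [0.7, -0.5, -8.1]
width: 0.0136
gripper_force: 45.0
```

Emit:
{"api": "send_rows", "payload": {"increments": [[-0.15,0.05,0,0,0,0,1],[-0.4,0.13,0,0,0,0,1],[-0.7,0.22,0,0,0,0,1],[-0.9,0.29,0,0,0,0,1],[-0.97,0.31,0,0,0,0,1],[-0.97,0.31,0,0,0,0,1]]}}

```text
t: 21.8
position: [0.4962, 0.112, 0.2681]
orientation: [-2.107, -2.329, 0.0]
force: [-0.7, -0.1, -7.6]
width: 0.0135
gripper_force: 45.0
```

Emit:
{"api": "send_rows", "payload": {"increments": [[-0.15,0.05,0,0,0,0,1],[-0.3,0.1,0,0,0,0,1],[-0.39,0.12,0,0,0,0,1],[-0.39,0.12,0,0,0,0,1],[-0.39,0.12,0,0,0,0,1]]}}

```text
t: 22.42
position: [0.5088, 0.0821, 0.2683]
orientation: [-2.107, -2.33, 0.0]
force: [1.0, -0.6, -7.1]
width: 0.0138
gripper_force: 45.0
```

Run:
```python
from fit import *
s=sense();print(s['position'],s['orientation'],s['force'],s['moment'])
c=capture('top'); f=c['frame'].astype(int)
for r in range(120,186,6):
    m=np.where((f[r,205:285].min(1)>160)&(np.ptp(f[r,205:285],axis=1)<28))[0]+205; print(r,m)
T=R.from_rotvec(s['orientation'])
# orange bar visible ends in top view
hsv=cv2.cvtColor(c['frame'],cv2.COLOR_RGB2HSV)
for d in cut_out('tote','top')[:1]: print(d['score'],d['bbox'])
ys=.10;Q=R.from_euler('z',ys)
B=s['position']+Q.apply([[0,.005+y,.0056+.02] for y in (.104,-.104)]); print('bar ends pred',proj(c,B))
print('tips', proj(c,Q.apply([[-.034,y,.023] for y in (.055,-.055)])+[.668,.103,.24]))
plan([[.6486,.096,.2684]],ys+np.pi/2)
```

```text
[0.50880005 0.08211227 0.26828813] [-2.10705995e+00 -2.32991157e+00  2.84701865e-05] [ 0.96756803 -0.59548081 -7.08024223] [-0.00445035 -0.09448587 -0.01756543]
120 [264]
126 [216 217 218 263 264 265 266]
132 [216 217 218 219 225 226 227 228 263 264 265 266]
138 [216 217 218 219 220 264 265 266 267]
144 [217 218 219 220 265 266 267 268]
150 [218 219 220 266 267 268]
156 [219 220 221 265 266 267 268 269]
162 [219 220 221 222 228 229 266 267 268 269]
168 [220 221 222 223 267 268 269 270 281 282 283]
174 [205 206 207 208 209 210 211 212 213 214 215 216 217 218 219 220 221 222
 223 224 225 226 227 228 229 230 231 232 233 234 235 236 237 238 239 240
 241 242 243 244 245 246 247 248 249 250 251 252 253 254 255 256 257 258
 259 260 261 262 263 264 265 266 267 268 269 270 271 272 273 274 281 282
 283 284]
180 [205 206 207 208 209 210 211 212 213 214 215 216 217 218 219 220 221 222
 223 224 225 226 227 228 229 230 231 232 233 234 235 236 237 238 239 240
 241 242 243 244 245 246 247 248 249 250 251 252 253 254 255 256 257 258
 259 260 261 262 263 264 265 266 267 268 269 270 271 272 273 274 275 281
 282 283 284]
0.87 [205.8, 249.0, 278.7, 276.5]
bar ends pred [[199.86242164 236.34475581]
 [297.16051955 227.74708277]]
tips [[220.72389725 179.6268333 ]
 [269.30871988 175.48852631]]
[-0.003, 0.975, -0.001, -0.0, -0.0, 0.0]  ->  [0.586 0.09  0.268]
[-0.002, 0.781, -0.0, 0.0, 0.0, 0.0]  ->  [0.649 0.096 0.268]
```

Emit:
{"api": "send_rows", "payload": {"increments": [[0,0.12,0,0,0,0,1],[0,0.28,0,0,0,0,1],[0,0.46,0,0,0,0,1],[0,0.64,0,0,0,0,1],[0,0.82,0,0,0,0,1],[0,0.97,0,0,0,0,1],[0,0.97,0,0,0,0,1]]}}

```text
t: 23.4
position: [0.5869, 0.0898, 0.2681]
orientation: [2.107, 2.33, 0.0]
force: [-0.9, -0.2, -7.3]
width: 0.0138
gripper_force: 45.0
```

Emit:
{"api": "send_rows", "payload": {"increments": [[0,0.1,0,0,0,0,1],[0,0.24,0,0,0,0,1],[0,0.4,0,0,0,0,1],[0,0.56,0,0,0,0,1],[0,0.7,0,0,0,0,1],[0,0.78,0,0,0,0,1],[0,0.78,0,0,0,0,1],[0,0.78,0,0,0,0,1]]}}

```text
t: 24.4
position: [0.6479, 0.096, 0.2683]
orientation: [-2.107, -2.33, 0.0]
force: [0.3, -0.6, -7.5]
width: 0.0135
gripper_force: 45.0
```

Emit:
{"api": "send_rows", "payload": {"increments": [[0,0.05,0.08,0,0,0,1],[0,0.1,0.15,0,0,0,1],[0,0.15,0.22,0,0,0,1],[0,0.2,0.3,0,0,0,1],[0,0.2,0.3,0,0,0,1]]}}

```text
t: 25.02
position: [0.6641, 0.0976, 0.2435]
orientation: [-2.107, -2.33, 0.001]
force: [-1.0, 0.1, -7.5]
width: 0.0138
gripper_force: 45.0
```

Emit:
{"api": "send_rows", "payload": {"increments": [[0,0.01,0.04,0,0,0,1],[0,0.02,0.08,0,0,0,1],[0,0.02,0.11,0,0,0,1],[0,0.02,0.11,0,0,0,1],[0,0.02,0.11,0,0,0,1]]}}

```text
t: 25.65
position: [0.6657, 0.0978, 0.2356]
orientation: [2.107, 2.33, 0.0]
force: [0.1, -0.1, -7.9]
width: 0.0136
gripper_force: 45.0
```

Still unloaded, about 1 mm above the seat. I lower until the stand bears the weight.

Emit:
{"api": "send_rows", "payload": {"increments": [[0,0,0.015,0,0,0,1],[0,0,0.03,0,0,0,1],[0,0,0.03,0,0,0,1]]}}

```text
t: 26.02
position: [0.6659, 0.0978, 0.2343]
orientation: [2.106, 2.33, 0.001]
force: [-4.0, -0.4, 5.5]
width: 0.0139
gripper_force: 45.0
```

Emit:
{"api": "send_rows", "payload": {"increments": [[0,0,-0.008,0,0,0,1],[0,0,-0.008,0,0,0,1],[0,0,-0.008,0,0,0,1]], "force": 10}}

```text
t: 26.4
position: [0.6661, 0.0978, 0.2343]
orientation: [2.107, 2.33, 0.001]
force: [-0.6, -0.5, 5.0]
width: 0.0141
gripper_force: 10.0
```

Run:
```python
from fit import *
s=sense();print(s['position'],s['force'],s['moment'],s['gripper_force'])
c=capture('side'); 
for o in ['tote','stand','cover']: print(o,[(round(d['score'],2),np.round(d['bbox'])) for d in cut_out(o,'side')[:2]])
```

```text
[0.66608637 0.09784516 0.23427001] [-0.5695025  -0.4624783   5.01048717] [-0.00794547 -0.02076803  0.09701865] 10.000723153352737
tote [(0.83, array([225., 167., 307., 225.]))]
stand [(0.89, array([245., 158., 304., 239.]))]
cover [(0.66, array([262., 190., 302., 205.]))]
```

The contact height puts the bar at 0.240, right on the seats, and the moments are small. I let go.

Emit:
{"api": "send_rows", "payload": {"increments": [[0,0,0,0,0,0,0.7],[0,0,0,0,0,0,0.7],[0,0,0,0,0,0,0.6],[0,0,0,0,0,0,0.6]]}}

```text
t: 27.1
position: [0.6657, 0.0978, 0.2337]
orientation: [-2.107, -2.33, 0.0]
force: [0.5, -0.2, 0.4]
width: 0.0364
gripper_force: 0.0
```

Emit:
{"api": "send_rows", "payload": {"increments": [[0,0,-0.2,0,0,0,0.6],[0,0,-0.5,0,0,0,0.6],[0,0,-0.95,0,0,0,0.6],[0,0,-0.95,0,0,0,0.6],[0,0,-0.95,0,0,0,0.6]]}}

```text
t: 27.72
position: [0.6656, 0.0978, 0.31]
orientation: [2.107, 2.33, 0.0]
force: [-1.0, -0.0, -0.6]
width: 0.0363
gripper_force: 0.0
```

Emit:
{"api": "send_rows", "payload": {"increments": [[0,0,-0.3,0,0,0,0.6],[0,0,-0.3,0,0,0,0.6],[0,0,-0.3,0,0,0,0.6],[0,0,-0.3,0,0,0,0.6],[0,0,-0.3,0,0,0,0.6],[0,0,-0.3,0,0,0,0.6],[0,0,-0.3,0,0,0,0.6],[0,0,-0.3,0,0,0,0.6]]}}

```text
t: 28.72
position: [0.6657, 0.0978, 0.3338]
orientation: [-2.107, -2.33, -0.0]
force: [0.0, 0.5, -0.7]
width: 0.0366
gripper_force: 0.0
```

Run:
```python
from fit import *
s=sense();print(s['position'],s['force'],s['t'])
for n in ['side','wrist']:
    c=wrist() if n=='wrist' else capture(n); save('end_'+n,c['frame'])
    Q=R.from_euler('z',.10); S=np.array([.668,.1035,.24])
    print('ridge pred',proj(c,Q.apply([[-.047-.002,-.051,-.027],[-.002,0.1,.02],[-.002,-.1,.02],[-.084,.1,-.054],[-.084,-.1,-.054]])+S).round().tolist())
    for o in ['tote','cover','stand']: print(n,o,[(round(d['score'],2),np.round(d['bbox'])) for d in cut_out(o,n)[:2]])
    f=c['frame'].astype(int); m=(f[:,:,0]>130)&(f[:,:,1]<40)&(f[:,:,2]<40)
    k,l,st,ce=cv2.connectedComponentsWithStats(m.astype(np.uint8)); i=[j for j in range(1,k) if st[j][4]>30]; print('red',[st[j].tolist() for j in i])
```

```text
[0.66573939 0.09784003 0.33375462] [ 0.03927687  0.50015051 -0.66204427] 28.725
ridge pred [[281.0, 192.0], [236.0, 168.0], [300.0, 173.0], [228.0, 200.0], [295.0, 207.0]]
side tote [(0.67, array([224., 168., 309., 226.]))]
side cover [(0.59, array([262., 190., 297., 207.]))]
side stand [(0.91, array([243., 156., 305., 237.]))]
red [[509, 233, 28, 18, 128]]
ridge pred [[229.0, 247.0], [284.0, 54.0], [283.0, 328.0], [186.0, 67.0], [199.0, 283.0]]
wrist tote [(0.91, array([180.,  42., 385., 333.]))]
wrist cover [(0.82, array([191., 181., 273., 275.]))]
wrist stand [(0.94, array([228.,  94., 468., 276.]))]
red [[196, 184, 74, 79, 1868], [254, 268, 16, 9, 84]]
```

```bash
python3 -c "
from station import *
print(finish_job())"
```

```text
the job is handed in; nothing more can be done
None
```

The job is handed in at about 29 s of the 72 s; no verdict came back, but the last images and forces show the tote hanging level on both hooks, roll inside and cover shut, with the gripper clear.

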